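Fit the guide block and hold the alignment probe centred in its bore

TASK

Fit the loose white guide block into the empty pocket of the grey sampler tray, turned like its seated neighbour with the blue tab in the pocket's notch, seated flat and let go without dropping it. Then lift the probe with the orange head out of its stand and lower it, upright, through the bore of that block without ever touching the block or the tray, until the red band on the rod is level with the block's top face. Finish while still gripping the probe there, still and centred in the bore, and leave all the other things where they are.

Things in the scene. Friction and masses are not known exactly. Their poses are not given: they have to be found in the camera images.
- guide_block: loose white plastic block, 60 (x) x 46 (y) x 50 (z) mm, 0.22 kg, with a blue tab 14 long x 20 wide x 8 mm high standing out at the foot of its -x face. Origin: centre of the 60 x 46 underside (tab not counted), z up. A vertical through bore of 22 mm diameter lies at x = -8 mm, y = 0. It starts upright on the table at any of many yaws, left or right of the tray; it can be gripped across the 46 or the 60 mm, above the tab
- bore_mouth (a point): centre of the bore at the loose block's top face (block frame -8, 0, 50 mm), axes as the block
- tab_end (a point): outer end of the loose block's blue tab (block frame -44, 0, 4 mm), axes as the block
- tray: fixed grey tray, base 116 (x) x 190 (y) x 12 (z) mm, origin at the centre of its underside, turned by up to 0.35 rad. Two pockets with floor at z = 12 mm, 68 (x) x 54 (y) mm inside, centred at y = +45 mm (holds the seated block) and y = -45 mm (empty). Rims 6 mm thick, 10 mm high, with a 34 mm wide notch in the middle of the -x (robot) side for the tab. On each pocket floor a green sensor disc marks where the bore belongs
- pocket (a point): centre of the empty pocket's floor (tray frame 0, -45, 12 mm), axes as the tray; the seated block has this position and these axes (4 mm play each way)
- probe: loose probe: steel rod of 10 mm diameter and 90 mm length below a square orange head 24 x 24 x 40 mm; 0.10 kg. Origin: the rod's lower tip, z up the rod; head from z = 90 to 130 mm, its faces square to x and y. It stands upright in one hole of the stand, hanging by the head's underside on the stand's top (tip 5 mm above the table); it has to be lifted 90 mm straight up to come free
- probe_tip (a point): the rod's lower tip (the probe's origin)
- probe_band (a point): centre of the red band on the rod, 10 mm high, 36 mm above the tip
- stand: fixed aluminium stand block 56 (x) x 124 (y) x 95 (z) mm, origin at the centre of its underside; two vertical 14 mm holes at y = -36 mm (orange probe) and y = +36 mm (spare probe)
- seated_block: bystander: same kind of block, already loose in the tray's other pocket the right way round; origin as the loose block's
- spare_probe: bystander: same shape as the probe but with a grey head and black band, in the stand's other hole; its head's top stands 135 mm above the table, so the orange probe's tip must be carried past above that
- vial_a: bystander: clear vial with blue cap, 23 mm diameter, 72 mm tall, origin under its centre
- vial_b: bystander: another such vial
- amber_bottle: bystander: amber jar with white cap, 68 mm diameter, 125 mm tall, origin under its centre
- beaker: bystander: glass beaker, 70 mm diameter, 85 mm tall, origin under its centre
- slide_box: bystander: yellow box 78 x 52 x 34 mm, origin under its centre
Mind the look-alikes: they are no part of the job. Of the things shaped like the tray, the grey one is meant. There is more than one size of the probe; the one meant has the size given above.

How it is judged:
On the way, in this order (a step that is already met when the one before it is completed fails the run):
1. the guide block sits in the empty pocket, tab in the notch, released (x of guide_block in the frame of pocket between -0.006 and 0.006 m and y of guide_block in the frame of pocket between -0.006 and 0.006 m and z of guide_block in the frame of pocket below 0.003 m and x of tab_end in the frame of pocket below -0.034 m and angle between guide_block's own z axis and vertical below 0.06 rad and contact force between the fingers and guide_block below 0.1 N and linear speed of guide_block below 0.02 m/s), for 0.2 s.
2. the probe is lifted clear of its stand in the fingers (height (world z) of probe_tip above 0.097 m and contact force between the fingers and probe above 0.5 N), for 0.1 s.
At the end, for the whole second after the job is handed in: Block flat in the pocket (6 mm sideways, 3 mm in height), tab in the notch, released. Probe gripped, still, upright within 0.08 rad, tip and band within 4 mm of the bore axis, band centre within 7 mm of the level of the block top, touching neither block nor tray (x of guide_block in the frame of pocket between -0.006 and 0.006 m and y of guide_block in the frame of pocket between -0.006 and 0.006 m and z of guide_block in the frame of pocket below 0.003 m and x of tab_end in the frame of pocket below -0.034 m and angle between guide_block's own z axis and vertical below 0.06 rad and contact force between the fingers and guide_block below 0.1 N and horizontal distance between each of probe_tip, probe_band and bore_mouth below 0.004 m and z of probe_band in the frame of bore_mouth between -0.007 and 0.007 m and angle between probe's own z axis and vertical below 0.08 rad and linear speed of each of probe, guide_block below 0.01 m/s and contact force between the fingers and probe above 0.5 N and contact force between probe and guide_block below 0.05 N and contact force between probe and tray below 0.05 N); the arm keeps its last pose, push and grip.
It fails at once if the probe touches the guide block (contact force between probe and guide_block above 0.2 N).
It fails at once if the probe touches the tray (contact force between probe and tray above 0.2 N).
It fails at once if the guide block is dropped into the tray (horizontal distance between guide_block and pocket below 0.05 m and contact force between the fingers and guide_block below 0.1 N and linear speed of guide_block above 0.5 m/s).
It fails at once if the seated block or another bystander is disturbed (distance of seated_block from where it was at the start of the episode above 0.01 m or distance of any of spare_probe, vial_a, vial_b, amber_bottle, beaker, slide_box from where it was at the start of the episode above 0.02 m).
It also fails if it takes over 58 s, if anything falls off the work surface, if the arm or the gripper's body presses on something with over 40 N, if the wrist force passes 120 N, or if a joint passes its speed limit or range.

ROBOT

A 7-joint arm with a two-finger parallel gripper is mounted at the origin on the work surface. World frame = base frame: x ahead of the robot, y to its left, z up, the work surface at z = 0. Lengths are in m, angles in rad, forces in N, time in s.
With the tool pointing down it reaches from about 0.35 to 0.9 m from the base axis. Payload 8.1 kg.
Tool frame: the origin (TCP) lies midway between the tips of the shut fingers; the grasp point (between the pads) lies 19 mm behind it; x points along the fingers, z is the direction in which the jaws open and shut, and the axes are right-handed (so a half turn about x gives the same grasp; the last joint's range is limited). The gripper opens to 92 mm and grips with 3 to 60 N. Pads are 19 mm wide; open, the fingers measure 130 mm over their backs; the gripper's body (75 mm by 190 mm) begins 47 mm behind the grasp point.
Start: joints at [-1.434, 0.434, 0.025, 1.573, -0.012, 1.134, -0.075], TCP at [0.148, 0.607, 0.227] pointing down, gripper open.
Joint ranges: [-2.62, 2.62], [-0.44, 2.09], [-1.27, 1.32], [0.08, 2.57], [-1.32, 4.46], [0.12, 2], [-2.74, 2.74]. Speed limits (rad/s): [2.22, 2.22, 3.01, 3.01, 3.14, 3.14, 3.14].

INTERFACE

Orientations are given as a rotation vector (axis times angle).
In Python, from cell import arm, optics, finder gives the robot as it stands.
- The arm moves only by the tool send_rows, never from a script. Its argument "rows" is a list that holds one entry, the list of rows, each a list of 7 numbers: the shift along the tool's x, y, z in mm, then the turn, a rotation vector about the tool's x, y, z in degrees, then the opening in per cent of the stroke, from 0 (shut) to 100 (fully open). A call has exactly 8 rows; each row is the pose to reach, as a shift and turn from the pose commanded when the call began, along the tool's axes at that moment; what a row does not reach only later rows make up. A row lasts 1/10 s, in which the tool goes at most 50 mm and 8.59 degrees, less where a joint would pass 70% of its speed; a pose out of reach is approached as far as the arm can. A call with a gripper value outside its range is refused whole. The fingers move at their own pace and stop on an object; "grip_force" is the grip in N (left out, the last holds). Time passes only in rows, so rows that repeat a pose let the fingers close, or fill a call up. It gives the time, the measured TCP pose, the force and the opening at its end, in the units of the state.
- arm.observe(): the state, without advancing time (a new reading comes with each control period).
- optics.get_image(name): name is "scene" or "top" or "wrist"; returns (picture, depth): 480x640x3 uint8, red, green, blue; 480x640 float32, m along the optical axis (not along the pixel's ray), 0 where there is no reading.
- optics.get_calibration(name): a dict with "camera_matrix" (3x3 intrinsics, pixels), "position" and "orientation" of the camera in the world; the wrist camera has in their place "T_tool_cam" (4x4, takes a point from camera to tool coordinates, whose origin is the TCP and whose axes are the tool frame's). Camera axes: x right, y up, looking along -z (the intrinsics and any distortion apply to the point x, -y, -z); pixel columns grow to the right and rows downward; lengths in m; the calibration is good to about 2 mm. A picture is of the moment at which its call begins: read the wrist's pose just before it. get_calibration takes no time and is no camera call.
- arm.sign_off(): hands the job in, once; it reports no verdict.
Trained networks look in the newest picture that a camera, given by its name, has taken for a name from the list of things; names that differ only in an ending like _2 or _b are one class to them, and where a whole thing is asked for, a point or a joint stands for the part that bears it (a point fixed in the world has none). Each returns a list of dicts, best first, with "confidence" (0 to 1); they miss things now and then, are a little off and sometimes report something else, mostly with a low value. They report only what shows in the picture. A call takes as long as a camera call. They do not tell look-alikes from the thing itself.
- finder.search_frame(camera, thing): "bbox" ([left, top, width, height] in pixels, round what is visible of it).
- finder.regions_of(camera, thing): "region" (480x640 bool, what is visible of it) and "bbox" ([left, top, width, height] in pixels, round what is visible of it).
- finder.place_of(camera, thing): "xy" ([column, row] in pixels: a listed point, or the origin of a listed thing).
The state is a dict: "clock": time; "joints": joint angles; "dq": joint speeds; "joint_efforts": joint torques, N m; "position": TCP position; "ee_rot": TCP orientation; "force": force on the tool from outside, world axes, zero at the start; "ft_torque": the same for the moment, N m; "width": opening from 0.0 (shut) to 1.0 (fully open).
Only numpy, scipy, OpenCV 4.12 (cv2) and the standard library are available. Lean on these libraries where they do the work, as an engineer would, in place of code of your own. Each camera call takes 0.05 s, during which the arm holds its last target.

## Working session

There is one attempt and no reset: what is moved stays moved. The work goes in short steps, Python scripts to look and compute and a tool call to move; the robot and the scene stay as the last step left them, time stands still between calls to the robot, and variables do not carry over. Pictures are saved under pics/ and viewed, and the job is handed in when it is done.

Besides the shell and the picture viewer there is one more tool, called after "Call:" as name(argument=value, ...), one argument or row to a line, values as JSON. send_rows: Moves the arm, as the interface text tells. Its arguments: {"type":"object","properties":{"rows":{"type":"array"},"grip_force":{"type":"number"}},"required":["rows"]}

```bash
ls; mkdir -p pics
cat > h.py <<'E'
import numpy as np, cv2
from cell import arm, optics, finder
from scipy.spatial.transform import Rotation as R
def cam(name, st=None):
    c=optics.get_calibration(name)
    K=np.array(c["camera_matrix"])
    if name=="wrist":
        st=st or arm.observe()
        T=np.eye(4);T[:3,:3]=R.from_rotvec(st["ee_rot"]).as_matrix();T[:3,3]=st["position"]
        T=T@np.array(c["T_tool_cam"])
    else:
        o=np.array(c["orientation"]);T=np.eye(4)
        T[:3,:3]=R.from_rotvec(o).as_matrix() if o.shape==(3,) else (o if o.shape==(3,3) else R.from_quat(o).as_matrix())
        T[:3,3]=c["position"]
    return K,T,c
def shot(name,fn):
    st=arm.observe()
    im,d=optics.get_image(name)
    cv2.imwrite(f"pics/{fn}.png",im[:,:,::-1]); np.save(f"pics/{fn}_d.npy",d)
    K,T,c=cam(name,st); np.savez(f"pics/{fn}_c.npz",K=K,T=T)
    return im,d,K,T
def load(fn):
    z=np.load(f"pics/{fn}_c.npz"); return cv2.imread(f"pics/{fn}.png")[:,:,::-1],np.load(f"pics/{fn}_d.npy"),z["K"],z["T"]
def cloud(d,K,T):
    v,u=np.mgrid[:d.shape[0],:d.shape[1]]
    x=(u-K[0,2])/K[0,0]*d;y=(v-K[1,2])/K[1,1]*d
    P=np.stack([x,-y,-d],-1)
    return P@T[:3,:3].T+T[:3,3]
def ray(u,v,K,T,z):
    r=T[:3,:3]@np.array([(u-K[0,2])/K[0,0],-(v-K[1,2])/K[1,1],-1]); s=(z-T[2,3])/r[2]
    return T[:3,3]+s*r
def proj(p,K,T):
    q=T[:3,:3].T@(np.asarray(p)-T[:3,3]); return np.array([K[0,0]*q[0]/-q[2]+K[0,2],K[1,1]*-q[1]/-q[2]+K[1,2]])
E
python3 - <<'E'
from h import *
for n in ("scene","top","wrist"):
    im,d,K,T=shot(n,n+"0"); c=optics.get_calibration(n); print(n,c)
    P=cloud(d,K,T); print(P[240,320],np.median(P[::20,::20,2][d[::20,::20]>0]))
print(arm.observe())
E
```

```text
pics
scene {'camera_matrix': array([[492.63724353,   0.        , 318.86185875],
       [  0.        , 492.63724353, 239.55371641],
       [  0.        ,   0.        ,   1.        ]]), 'position': array([1.15393082, 0.26634836, 0.69796159]), 'orientation': array([0.49740446, 0.77322164, 1.89275603])}
[0.58470333 0.00501985 0.06168138] 0.0009608042149454321
top {'camera_matrix': array([[512.84315522,   0.        , 327.19416537],
       [  0.        , 512.84315522, 238.50189009],
       [  0.        ,   0.        ,   1.        ]]), 'position': array([0.47684433, 0.01306864, 1.19390632]), 'orientation': array([ 0.07643234, -0.06971533, -1.55296696])}
[0.57917915 0.03472236 0.06078399] -0.0008876141226157319
wrist {'camera_matrix': array([[423.1808211 ,   0.        , 314.37283882],
       [  0.        , 423.1808211 , 235.63448627],
       [  0.        ,   0.        ,   1.        ]]), 'T_tool_cam': array([[ 5.20289050e-04,  3.00040827e-01, -9.53926219e-01,
        -1.57637875e-01],
       [ 1.07472133e-03,  9.53925630e-01,  3.00041227e-01,
         8.15965206e-02],
       [ 9.99999287e-01,
[... 177 characters left out ...]
1 4.53957604e-04] -0.0001229154620722428
{'clock': 0.15, 'joints': array([-1.43360931,  0.43504856,  0.02501664,  1.57387518, -0.01156988,
        1.13398734, -0.07509926]), 'dq': array([ 0.00054946, -0.00275667, -0.00027659, -0.00231073, -0.00078478,
       -0.00071573, -0.00106041]), 'joint_efforts': array([ 1.64473982e-03, -6.68256068e+01,  9.86217298e-01, -3.14692783e+01,
       -6.03435491e-02,  3.93928285e-02,  7.71184546e-05]), 'position': array([0.14842428, 0.6067327 , 0.22613967]), 'ee_rot': array([-1.03151452,  1.31401327,  1.03011366]), 'force': array([-0.15431511, -0.43651377,  0.28037744]), 'ft_torque': array([-0.0184198 , -0.00838105, -0.01317204]), 'width': 0.9941208448052304}
```

View pics/top0.png

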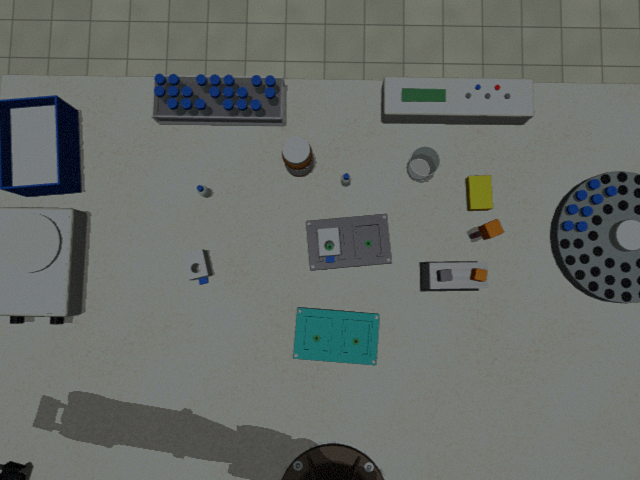

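View pics/scene0.png

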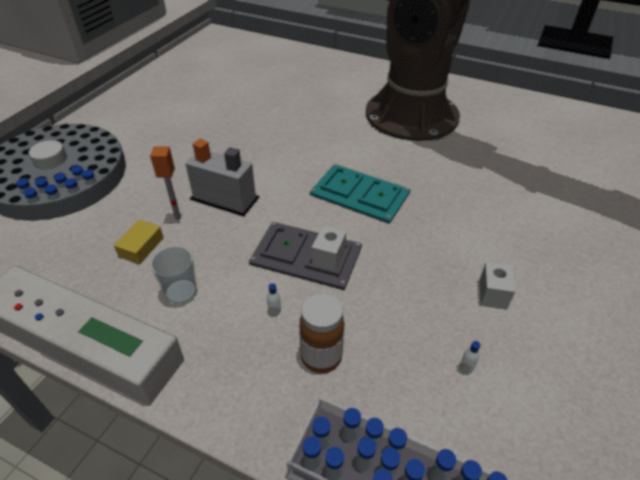

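Candidates in the top picture:
- **Trays:** grey tray (348,241), chosen. The teal tray (337,335) is a look-alike.
- **White blocks:** loose block (197,266), chosen. The seated one at (329,243) is the bystander.
- **Orange probes:** one in the stand at (480,275), chosen. A larger one stands free at (487,231) and is a look-alike. The grey-headed spare is at (446,275).

Next I'll take a close crop and measure.

Run:
```python
from h import *
im,d,K,T=load("top0")
c=[im[230:300,170:240],im[205:275,300:400][:, :70],im[205:300,410:510][:70]]
a=cv2.resize(im[230:300,165:235],(390,390),interpolation=2); b=cv2.resize(im[215:305,415:515],(400,390),interpolation=2)
cv2.imwrite("pics/crop.png",np.hstack([a,b])[:,:,::-1])
P=cloud(d,K,T)
def rect(m,name):
    pts=P[m][:,:2]; r=cv2.minAreaRect((pts*1000).astype(np.float32)); print(name,m.sum(),pts.mean(0).round(4),r, np.median(P[m][:,2]).round(4))
z=P[...,2]
def box(u0,u1,v0,v1):
    m=np.zeros(d.shape,bool);m[v0:v1,u0:u1]=1;return m
rect(box(170,230,235,300)&(z>.045)&(z<.06),"block top")
rect(box(300,400,205,280)&(z>.006)&(z<.017),"tray")
rect(box(300,345,215,275)&(z>.055)&(z<.07),"seated top")
rect(box(415,490,250,300)&(z>.085)&(z<.105),"stand top")
rect(box(465,495,260,290)&(z>.125)&(z<.145),"probe head")
rect(box(430,460,260,290)&(z>.125)&(z<.145),"spare head")
rect(box(470,510,215,245)&(z>.1),"decoy head")
hsv=cv2.cvtColor(im,cv2.COLOR_RGB2HSV)
bl=box(180,225,260,295)&(hsv[...,0]>100)&(hsv[...,0]<125)&(hsv[...,1]>120)&(z<.03)
rect(bl,"tab")
gr=box(300,400,205,280)&(hsv[...,0]>45)&(hsv[...,0]<75)&(hsv[...,1]>150)
for s in (slice(300,348),slice(348,400)):
    g=gr.copy();k=np.zeros_like(g);k[:,s]=1;rect(g&k,"green")
```

```text
block top 470 [0.5229 0.3132] ((521.5919799804688, 313.1914978027344), (60.06972122192383, 47.300045013427734), 14.290776252746582) 0.0487
tray 2938 [ 0.5805 -0.0386] ((577.0393676757812, -38.539825439453125), (218.87461853027344, 164.4866180419922), 87.80431365966797) 0.0112
seated top 485 [0.5776 0.0151] ((576.6636352539062, 15.041695594787598), (60.076107025146484, 45.84626007080078), 5.424084663391113) 0.0609
stand top 1205 [ 0.5056 -0.2602] ((506.0152587890625, -263.82440185546875), (55.648746490478516, 125.19496154785156), 1.1515790224075317) 0.0943
probe head 148 [ 0.5068 -0.2983] ((506.82708740234375, -299.3304748535156), (24.400972366333008, 23.820087432861328), 79.08878326416016) 0.1341
spare head 143 [ 0.505  -0.2265] ((505.4724426269531, -227.7603302001953), (22.8609619140625, 25.667287826538086), 1.9149317741394043) 0.1341
decoy head 351 [ 0.596  -0.3079] ((534.2257080078125, -162.88951110839844), (31.522165298461914, 368.8114929199219), 22.946739196777344) 0.1667
tab 52 [0.4864 0.3041] ((486.3367004394531, 303.9258117675781), (13.849102020263672, 19.71367073059082), 12.840092658996582) 0.0067
green 8 [0.5692 0.0152] ((569.4898681640625, 15.353972434997559), (9.982467651367188, 9.0687255859375), 11.701523780822754) 0.0102
green 15 [ 0.5778 -0.0759] ((577.30908203125, -75.52616119384766), (11.548088073730469, 9.466797828674316), 3.4094834327697754) 0.0124
```

View pics/crop.png

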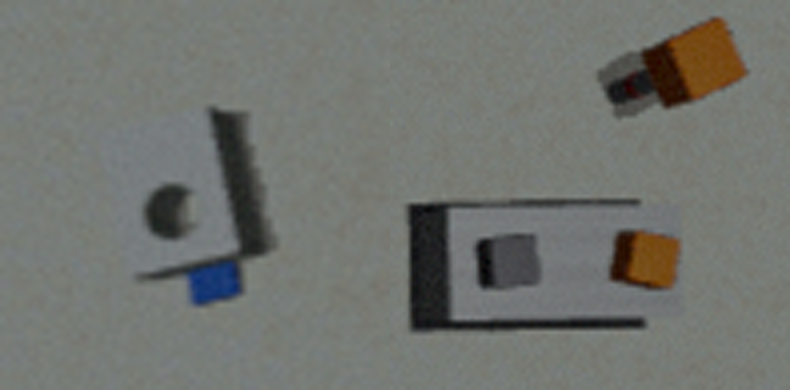

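View pics/wrist0.png

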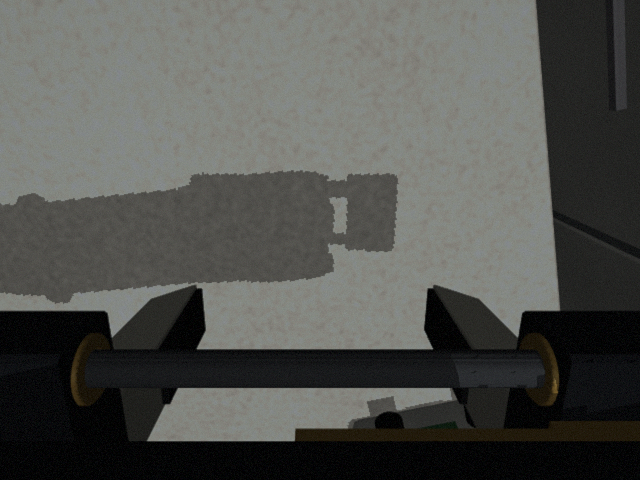

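```bash
cat >> h.py <<'E'
def goal(xy,z,jaw_deg,st=None,tilt=None):
    """tool pointing down at world xy,z ; tool z axis (jaw) at jaw_deg from world x (mod 180). prints shift mm/turn deg from current"""
    st=st or arm.observe()
    R0=R.from_rotvec(st["ee_rot"]).as_matrix(); best=None
    for k in (0,180):
        a=np.radians(jaw_deg+k); Z=np.array([np.cos(a),np.sin(a),0]);X=np.array([0,0,-1.]);Y=np.cross(Z,X)
        G=np.stack([X,Y,Z],1); rv=R.from_matrix(R0.T@G).as_rotvec()
        if best is None or np.linalg.norm(rv)<np.linalg.norm(best): best=rv;
    s=R0.T@(np.array([*xy,z])-st["position"])*1000
    print("shift",s.round(1),"turn",np.degrees(best).round(2), "jaw now",np.degrees(np.arctan2(R0[1,2],R0[0,2])).round(2))
    return s,np.degrees(best)
E
python3 - <<'E'
from h import *
st=arm.observe(); print(R.from_rotvec(st["ee_rot"]).as_matrix().round(3))
a=np.radians(14.4)
goal((.5215,.3132),.227,14.4+90)
goal((.5215,.3132),.16,14.4+90)
K,T,c=cam("wrist"); print(T.round(3))
E
```

```text
[[-0.    -0.971  0.238]
 [-0.001  0.238  0.971]
 [-1.    -0.    -0.001]]
shift [  -0.6 -432.1 -196.5] turn [-2.814e+01 -7.000e-02 -1.000e-02] jaw now 76.26
shift [  66.4 -432.1 -196.4] turn [-2.814e+01 -7.000e-02 -1.000e-02] jaw now 76.26
[[ 0.237 -0.927 -0.291  0.069]
 [ 0.972  0.225  0.073  0.626]
 [-0.002 -0.3    0.954  0.384]
 [ 0.     0.     0.     1.   ]]
```

Call:
send_rows(
  rows=[
    [[-20, -54, -25, -4, 0, 0, 100], [-20, -108, -50, -8, 0, 0, 100], [-20, -162, -75, -12, 0, 0, 100], [-20, -216, -100, -16, 0, 0, 100], [-20, -270, -125, -20, 0, 0, 100], [-20, -324, -150, -24, 0, 0, 100], [-20, -378, -175, -28, 0, 0, 100], [-20, -400, -196, -28, 0, 0, 100]],
  ],
)

```text
clock: 0.95
position: [0.4572, 0.3542, 0.2466]
ee_rot: [-1.392, 1.079, 1.392]
force: [-0.0, 0.6, 0.6]
width: 0.999
```

Run:
```python
from h import *
st=arm.observe(); print(st["position"],st["dq"].round(3),st["force"])
shot("wrist","wrist1")
goal((.5215,.3132),.2,104.4)
```

```text
[0.45722878 0.35415698 0.2465897 ] [ 0.724  0.073  0.202 -0.1   -0.08   0.032  0.876] [-0.02317782  0.59063242  0.61261243]
shift [ 47.  -47.6 -44.5] turn [-0.73 -0.31  0.17] jaw now 103.67
```

View pics/wrist1.png

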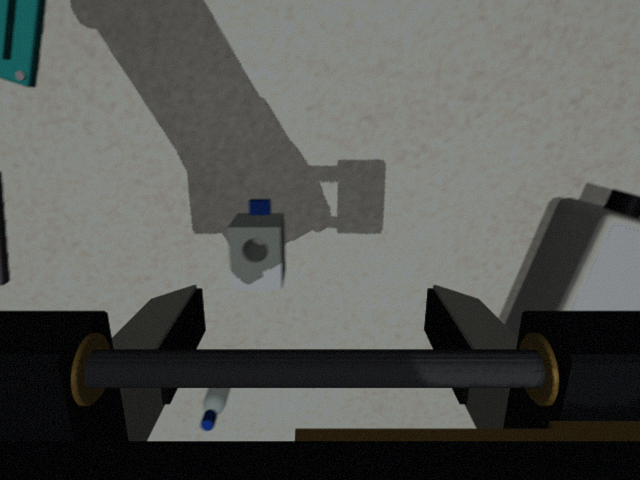

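The wrist view shows the loose block at (257,250) with its tab toward the robot at (260,207), and vial_b at (210,415) beyond it. I'll finish the approach.

Call:
send_rows(
  rows=[
    [[25, -34, 0, 0, 0, 0, 100], [45, -34, 0, 0, 0, 0, 100], [45, -34, 0, 0, 0, 0, 100], [45, -34, 0, 0, 0, 0, 100], [45, -34, 0, 0, 0, 0, 100], [45, -34, 0, 0, 0, 0, 100], [45, -34, 0, 0, 0, 0, 100], [45, -34, 0, 0, 0, 0, 100]],
  ],
)

```text
clock: 1.8
position: [0.4887, 0.3641, 0.2023]
ee_rot: [-1.39, 1.08, 1.39]
force: [-0.3, 0.4, 0.1]
width: 1.002
```

```bash
cat > wb.py <<'E'
from h import *
import sys
E
python3 - <<'E'
from h import *
st=arm.observe(); print(st["position"],st["dq"].round(3))
im,d,K,T=shot("wrist","wrist2")
P=cloud(d,K,T); z=P[...,2]
m=(z>.045)&(z<.056)&(np.hypot(P[...,0]-.5215,P[...,1]-.3132)<.06)
n,l,s,c=cv2.connectedComponentsWithStats(m.astype(np.uint8)); k=1+np.argmax(s[1:,4]);m=l==k
pts=(P[m][:,:2]*1000).astype(np.float32); print(m.sum(),cv2.minAreaRect(pts),np.median(z[m]))
goal((.5215,.3132),.02,104.4)
E
```

```text
[0.48866514 0.36414658 0.2023344 ] [ 0.002  0.005 -0.     0.002  0.001  0.     0.001]
3991 ((519.5231323242188, 316.7835998535156), (60.71171951293945, 46.439056396484375), 14.466116905212402) 0.049486178521276014
shift [182.2 -19.2 -57.5] turn [-0.13  0.02  0.03] jaw now 104.27
```

View pics/wrist2.png

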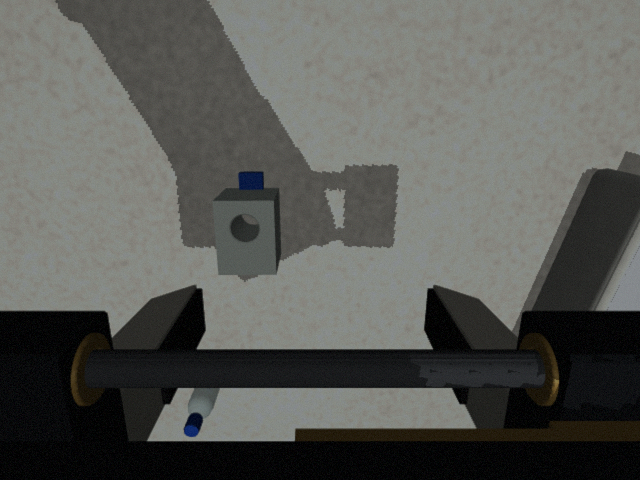

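The wrist camera shows the block at (246,230), yaw 14.5°, standing upright. I'll align above it, descend and close.

Call:
send_rows(
  rows=[
    [[0, -9, -27, 0, 0, 0, 100], [0, -18, -54, 0, 0, 0, 100], [20, -18, -54, 0, 0, 0, 100], [60, -18, -54, 0, 0, 0, 100], [100, -18, -54, 0, 0, 0, 100], [110, -18, -54, 0, 0, 0, 100], [110, -18, -54, 0, 0, 0, 100], [110, -18, -54, 0, 0, 0, 100]],
  ],
)

```text
clock: 2.65
position: [0.5204, 0.3167, 0.0933]
ee_rot: [-1.39, 1.079, 1.389]
force: [0.1, 0.1, 0.0]
width: 0.998
```

Run:
```python
from h import *
st=arm.observe(); print(st["position"],st["force"])
im,d,K,T=shot("wrist","wrist3")
P=cloud(d,K,T); z=P[...,2]
m=(z>.045)&(z<.056)&(np.hypot(P[...,0]-.5215,P[...,1]-.3132)<.06)
n,l,s,c=cv2.connectedComponentsWithStats(m.astype(np.uint8)); k=1+np.argmax(s[1:,4]);m=l==k
pts=(P[m][:,:2]*1000).astype(np.float32); print(m.sum(),cv2.minAreaRect(pts),np.median(z[m]))
goal((.5195,.3165),.02,104.4)
```

```text
[0.52036666 0.31668635 0.09334339] [0.06646213 0.08158534 0.00983717]
8764 ((519.5833740234375, 316.8428955078125), (60.537872314453125, 46.2254638671875), 14.534802436828613) 0.04953871995474486
shift [73.8  1.4 -0.2] turn [-0.14  0.07  0.17] jaw now 104.26
```

View pics/wrist3.png

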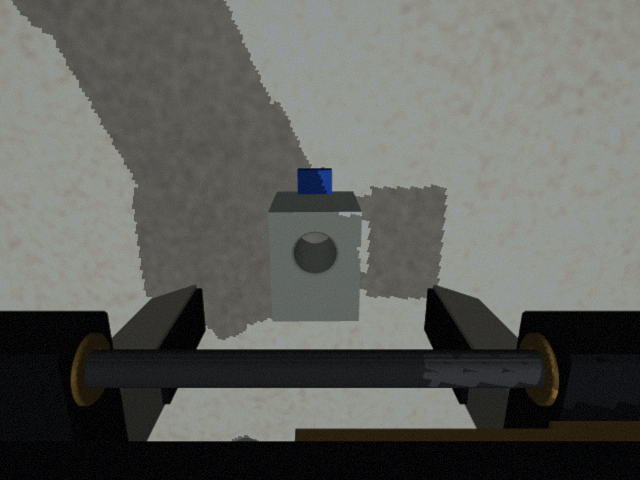

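The block is centred between the jaws (face centre at 315,265), so I'll descend and close.

Call:
send_rows(
  rows=[
    [[36, 1, 0, 0, 0, 0, 100], [72, 1, 0, 0, 0, 0, 100], [73, 1, 0, 0, 0, 0, 100], [73, 1, 0, 0, 0, 0, 100], [73, 1, 0, 0, 0, 0, 40], [73, 1, 0, 0, 0, 0, 40], [73, 1, 0, 0, 0, 0, 40], [73, 1, 0, 0, 0, 0, 40]],
  ],
  grip_force=25,
)

```text
clock: 3.5
position: [0.5188, 0.3161, 0.0196]
ee_rot: [-1.39, 1.08, 1.39]
force: [0.6, -0.4, -0.6]
width: 0.701
```

Call:
send_rows(
  rows=[
    [[0, 0, 0, 0, 0, 0, 30], [0, 0, 0, 0, 0, 0, 30], [0, 0, 0, 0, 0, 0, 30], [0, 0, 0, 0, 0, 0, 30], [0, 0, 0, 0, 0, 0, 30], [0, 0, 0, 0, 0, 0, 30], [0, 0, 0, 0, 0, 0, 30], [0, 0, 0, 0, 0, 0, 30]],
  ],
)

```text
clock: 4.3
position: [0.5185, 0.3159, 0.0188]
ee_rot: [-1.39, 1.081, 1.39]
force: [-0.2, -0.0, 2.5]
width: 0.502
```

Call:
send_rows(
  rows=[
    [[-10, 0, 0, 0, 0, 0, 30], [-35, 0, 0, 0, 0, 0, 30], [-75, 0, 0, 0, 0, 0, 30], [-120, 0, 0, 0, 0, 0, 30], [-160, 0, 0, 0, 0, 0, 30], [-180, 0, 0, 0, 0, 0, 30], [-180, 0, 0, 0, 0, 0, 30], [-180, 0, 0, 0, 0, 0, 30]],
  ],
)

```text
clock: 5.1
position: [0.518, 0.3154, 0.1982]
ee_rot: [-1.39, 1.082, 1.39]
force: [0.2, -0.3, -3.6]
width: 0.505
```

Run:
```python
from h import *
st=arm.observe(); print(st["position"],st["force"],st["width"])
im,d,K,T=shot("wrist","wrist4")
P=cloud(d,K,T); 
p0=st["position"]; R0=R.from_rotvec(st["ee_rot"]).as_matrix()
Q=(P-p0)@R0*1000 # tool coords
m=(Q[...,0]>-45)&(Q[...,0]<-20)&(abs(Q[...,2])<22)&(abs(Q[...,1])<60)
print(m.sum(),np.median(Q[m],0),np.percentile(Q[m],[0.5,99.5],axis=0), cv2.minAreaRect(Q[m][:,1:].astype(np.float32)))
goal((.65,-.06),.2,95.2)
```

```text
[0.51800557 0.31538944 0.19820179] [ 0.22109437 -0.30722075 -3.56111143] 0.5045978961934082
14226 [-30.62117145  11.24382543  -0.07088276] [[-32.11473042 -31.40617347 -21.77218767]
 [-20.32855883  28.93005691  21.78853164]] ((-1.8724956512451172, -0.000774383544921875), (62.5721321105957, 43.99668884277344), 0.006556476932018995)
shift [  -2.4  -36.  -396.2] turn [ 9.05 -0.07 -0.13] jaw now 104.25
```

View pics/wrist4.png

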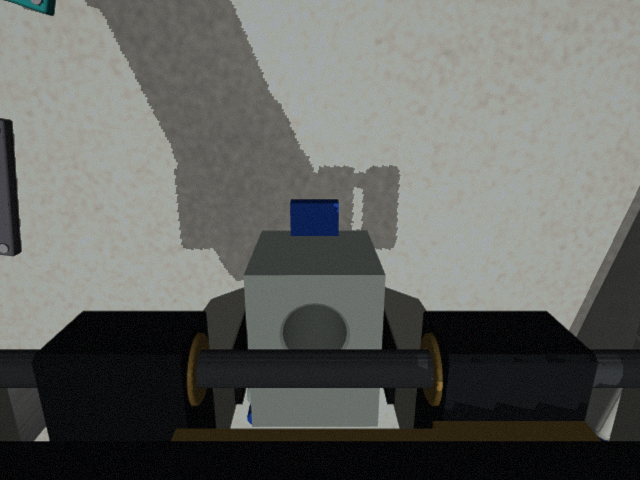

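The block is held straight, with its tab at (315,217) pointing toward the robot. Its centre sits about 1 mm forward of the tool axis. Next I'll hover past the tray to see the pocket.

Call:
send_rows(
  rows=[
    [[0, 0, -45, 2, 0, 0, 30], [0, -5, -90, 4, 0, 0, 30], [0, -10, -140, 6, 0, 0, 30], [0, -15, -190, 9, 0, 0, 30], [0, -20, -240, 9, 0, 0, 30], [0, -26, -290, 9, 0, 0, 30], [0, -32, -340, 9, 0, 0, 30], [0, -36, -390, 9, 0, 0, 30]],
  ],
)

```text
clock: 5.95
position: [0.6482, -0.0536, 0.1964]
ee_rot: [-1.275, 1.167, 1.279]
force: [1.0, -0.0, -2.3]
width: 0.501
```

Call:
send_rows(
  rows=[
    [[0, 0, 0, 0, 0, 0, 30], [0, 0, 0, 0, 0, 0, 30], [0, 0, 0, 0, 0, 0, 30], [0, 0, 0, 0, 0, 0, 30], [0, 0, 0, 0, 0, 0, 30], [0, 0, 0, 0, 0, 0, 30], [0, 0, 0, 0, 0, 0, 30], [0, 0, 0, 0, 0, 0, 30]],
  ],
)

```text
clock: 6.75
position: [0.6489, -0.0516, 0.1988]
ee_rot: [-1.277, 1.164, 1.277]
force: [0.7, -0.4, -2.5]
width: 0.499
```

Run:
```python
from h import *
st=arm.observe(); print(st["position"],st["dq"].round(3),st["width"])
shot("wrist","wrist5")
```

```text
[ 0.64886507 -0.05155187  0.1988398 ] [ 0.002 -0.001  0.    -0.001  0.     0.001 -0.002] 0.49858784238100623
```

View pics/wrist5.png

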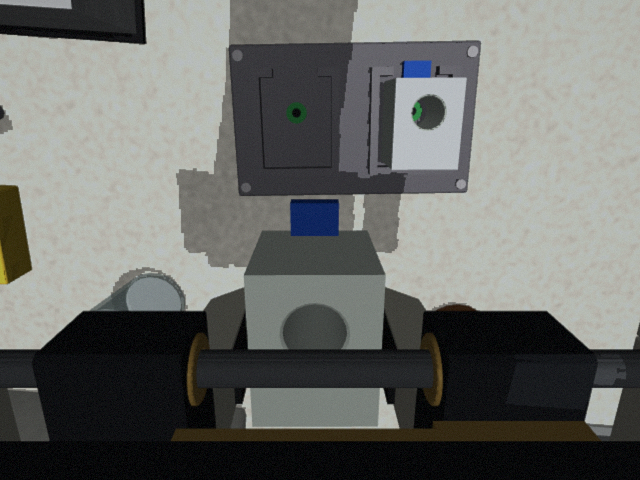

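Run:
```python
from h import *
im,d,K,T=load("wrist5"); P=cloud(d,K,T); z=P[...,2]
b=np.zeros(d.shape,bool); b[30:205,215:500]=1
m=b&(z>.006)&(z<.08)
n,l,s,c=cv2.connectedComponentsWithStats(m.astype(np.uint8)); m=l==1+np.argmax(s[1:,4])
ml=m&(z<.016)
print(m.sum(),cv2.minAreaRect((P[ml][:,:2]*1000).astype(np.float32)))
# corner fasteners/edges from image
cs=[(230,45),(481,40),(468,192),(239,195)]
hsv=cv2.cvtColor(im,cv2.COLOR_RGB2HSV)
g=b&(hsv[...,0]>45)&(hsv[...,0]<80)&(hsv[...,1]>150); g[:,350:]=0
v,u=np.nonzero(g); cu,cv_=(u.min()+u.max())/2,(v.min()+v.max())/2; print("green",u.mean(),v.mean(),cu,cv_,ray(cu,cv_,K,T,.012))
# fine: rim
r=b&(z>.018)&(z<.026); r[:,345:]=0
print(r.sum(), cv2.minAreaRect((P[r][:,:2]*1000).astype(np.float32)))
print(np.percentile(z[b&(np.hypot(P[...,0]-.57,P[...,1]+.07)<.02)],[5,50,95]))
st_=b&(z>.055)&(z<.07); print(cv2.minAreaRect((P[st_][:,:2]*1000).astype(np.float32)))
```

```text
36387 ((579.3432006835938, -27.171112060546875), (116.19438934326172, 190.38755798339844), 6.221411228179932)
green 295.8060344827586 112.44396551724138 296.0 112.5 [ 0.57635609 -0.07276569  0.012     ]
2571 ((584.218017578125, -71.78081512451172), (80.24256896972656, 66.08289337158203), 6.211397647857666)
[0.01047469 0.01182427 0.3564603 ]
((574.7880859375, 18.25074577331543), (60.299869537353516, 46.72268295288086), 5.824924468994141)
```

Run:
```python
from h import *
goal((.583,-.072),.07,96.21)
```

```text
shift [128.8  67.5 -14.2] turn [-0.94  0.    0.01] jaw now 95.27
```

The empty pocket's green disc is at (296,112). The tray outline, rim and disc fits agree on a pocket centre of (0.584,-0.072) and a yaw of 6.2°. Moving over it.

Call:
send_rows(
  rows=[
    [[0, 35, -7, -1, 0, 0, 30], [0, 67.5, -14, -1, 0, 0, 30], [0, 67.5, -14, -1, 0, 0, 30], [40, 67.5, -14, -1, 0, 0, 30], [80, 67.5, -14, -1, 0, 0, 30], [115, 67.5, -14, -1, 0, 0, 30], [129, 67.5, -14, -1, 0, 0, 30], [129, 67.5, -14, -1, 0, 0, 30]],
  ],
)

```text
clock: 7.6
position: [0.582, -0.0717, 0.0682]
ee_rot: [-1.287, 1.158, 1.292]
force: [-0.3, 0.4, -2.8]
width: 0.502
```

Run:
```python
from h import *
shot("wrist","wrist6"); shot("scene","scene6")
st=arm.observe(); print(st["position"],st["dq"].round(3),st["force"])
goal((.583,-.072),.031,96.21)
im=cv2.imread("pics/scene6.png")[190:310,220:400]; cv2.imwrite("pics/s6c.png",cv2.resize(im,(720,480),interpolation=2))
```

```text
[ 0.58408449 -0.0720292   0.07094298] [-0.002 -0.02   0.002 -0.01  -0.001 -0.002  0.001] [ 1.07633355 -0.0924727  -2.35019947]
shift [39.9  1.1  0.2] turn [ 0.04 -0.02  0.09] jaw now 96.25
```

View pics/wrist6.png

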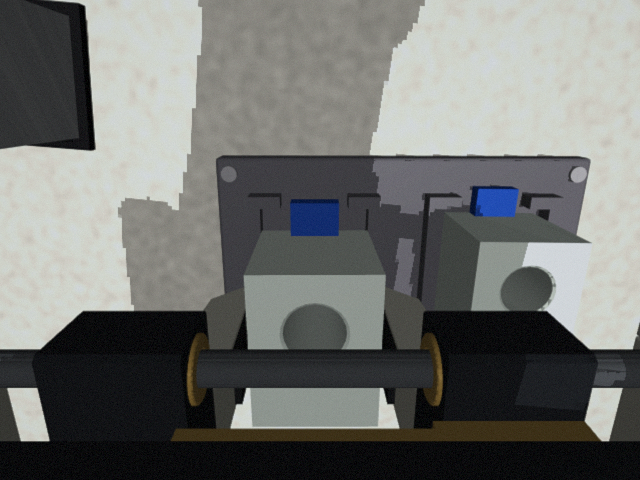

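View pics/s6c.png

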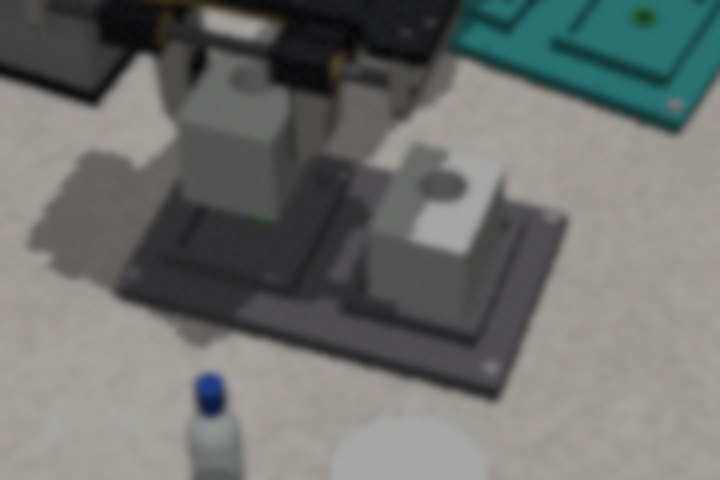

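The tab (315,217) is centred over the notch (281–349) and square to the tray. Descending gently.

Call:
send_rows(
  rows=[
    [[10, 1, 0, 0, 0, 0, 30], [20, 1, 0, 0, 0, 0, 30], [28, 1, 0, 0, 0, 0, 30], [33, 1, 0, 0, 0, 0, 30], [36, 1, 0, 0, 0, 0, 30], [38, 1, 0, 0, 0, 0, 30], [38, 1, 0, 0, 0, 0, 30], [38, 1, 0, 0, 0, 0, 30]],
  ],
)

```text
clock: 8.5
position: [0.5821, -0.0721, 0.0319]
ee_rot: [-1.289, 1.155, 1.289]
force: [-1.1, -0.8, -3.7]
width: 0.5
```

Call:
send_rows(
  rows=[
    [[0.5, 0, 0, 0, 0, 0, 30], [1, 0, 0, 0, 0, 0, 30], [1.5, 0, 0, 0, 0, 0, 30], [2, 0, 0, 0, 0, 0, 30], [2, 0, 0, 0, 0, 0, 30], [2, 0, 0, 0, 0, 0, 30], [2, 0, 0, 0, 0, 0, 30], [2, 0, 0, 0, 0, 0, 30]],
  ],
)

```text
clock: 9.3
position: [0.5821, -0.072, 0.0308]
ee_rot: [-1.289, 1.155, 1.289]
force: [-3.6, 0.8, 8.8]
width: 0.5
```

Run:
```python
from h import *
st=arm.observe(); print(st["position"],st["force"])
goal((.583,-.072),.031,96.21)
```

```text
[ 0.58211121 -0.07202074  0.03075928] [-3.63128552  0.83181463  8.77857   ]
shift [-0.2 -0.9 -0.1] turn [0.04 0.01 0.04] jaw now 96.25
```

The floor contact is felt at the expected height. Opening part-way only, then backing up.

Call:
send_rows(
  rows=[
    [[0, 0, 0, 0, 0, 0, 66], [0, 0, 0, 0, 0, 0, 66], [0, 0, 0, 0, 0, 0, 66], [0, 0, 0, 0, 0, 0, 66], [0, 0, 0, 0, 0, 0, 66], [0, 0, 0, 0, 0, 0, 66], [0, 0, 0, 0, 0, 0, 66], [0, 0, 0, 0, 0, 0, 66]],
  ],
)

```text
clock: 10.1
position: [0.5819, -0.072, 0.0297]
ee_rot: [-1.289, 1.156, 1.289]
force: [0.0, -0.5, -0.2]
width: 0.659
```

Call:
send_rows(
  rows=[
    [[-15, 0, 0, 0, 0, 0, 66], [-45, 0, 0, 0, 0, 0, 66], [-95, 0, 0, 0, 0, 0, 66], [-145, 0, 0, 0, 0, 0, 66], [-195, 0, 0, 0, 0, 0, 66], [-215, -30, 0, 0, 0, 0, 66], [-215, -60, 0, 0, 0, 0, 66], [-215, -70, 0, 0, 0, 0, 66]],
  ],
)

```text
clock: 10.9
position: [0.6539, -0.0634, 0.2454]
ee_rot: [-1.291, 1.153, 1.288]
force: [0.0, 0.1, -1.5]
width: 0.659
```

Call:
send_rows(
  rows=[
    [[0, 0, 0, 0, 0, 0, 66], [0, 0, 0, 0, 0, 0, 66], [0, 0, 0, 0, 0, 0, 66], [0, 0, 0, 0, 0, 0, 66], [0, 0, 0, 0, 0, 0, 66], [0, 0, 0, 0, 0, 0, 66], [0, 0, 0, 0, 0, 0, 66], [0, 0, 0, 0, 0, 0, 66]],
  ],
)

```text
clock: 11.7
position: [0.6515, -0.0644, 0.2447]
ee_rot: [-1.289, 1.156, 1.289]
force: [0.2, 0.5, -0.3]
width: 0.661
```

Run:
```python
from h import *
st=arm.observe(); print(st["position"],st["dq"].round(3),st["width"])
im,d,K,T=shot("wrist","wrist7"); shot("top","top7")
P=cloud(d,K,T); z=P[...,2]
b=np.zeros(d.shape,bool); b[:290,150:520]=1
m=b&(z>.006)&(z<.08)&(abs(P[...,0]-.58)<.08)&(abs(P[...,1]+.027)<.115)
print("tray",cv2.minAreaRect((P[m&(z<.016)][:,:2]*1000).astype(np.float32)))
for nm,y in (("mine",-.072),("seated",.018)):
    q=m&(z>.055)&(z<.07)&(abs(P[...,1]-y)<.035); r=cv2.minAreaRect((P[q][:,:2]*1000).astype(np.float32)); print(nm,r,np.median(z[q]),q.sum())
```

```text
[ 0.65147393 -0.06440302  0.24474052] [-0.001  0.002  0.    -0.001 -0.    -0.    -0.001] 0.6609194198928565
tray ((579.5556640625, -26.941741943359375), (115.95753479003906, 190.7069091796875), 6.324870586395264)
mine ((583.4105834960938, -71.85797119140625), (60.19882583618164, 45.99836349487305), 6.730494976043701) 0.06159414735163507 4078
seated ((574.464111328125, 18.176830291748047), (59.9311637878418, 46.93817901611328), 5.669247627258301) 0.06148566321894905 4243
```

View pics/wrist7.png

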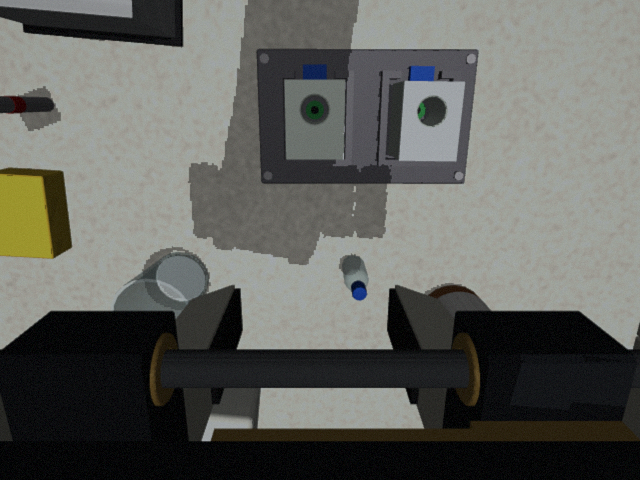

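The block is seated flat: its centre is within about 1 mm of the pocket centre, and the green disc shows concentrically through the bore at (315,109). The seated neighbour is unmoved. Before moving to the probe I'll check the decoy's height.

Run:
```python
from h import *
im,d,K,T=load("top7"); P=cloud(d,K,T); hsv=cv2.cvtColor(im,cv2.COLOR_RGB2HSV)
b=np.zeros(d.shape,bool); b[210:300,460:515]=1
o=b&(hsv[...,0]<18)&(hsv[...,1]>150)
n,l,s,c=cv2.connectedComponentsWithStats(o.astype(np.uint8))
for k in range(1,n):
    if s[k,4]>20:
        q=P[l==k]; zt=np.percentile(q[:,2],90); t=q[abs(q[:,2]-zt)<.006]
        print(s[k],zt,cv2.minAreaRect((t[:,:2]*1000).astype(np.float32)))
im,d,K,T=load("scene6"); print()
P=cloud(d,K,T);hsv=cv2.cvtColor(im,cv2.COLOR_RGB2HSV); o=(hsv[...,0]<18)&(hsv[...,1]>150);o[200:]=0;o[:,230:]=0
n,l,s,c=cv2.connectedComponentsWithStats(o.astype(np.uint8))
for k in range(1,n):
    if s[k,4]>20:
        q=P[l==k]; print(s[k],np.percentile(q,[2,98],axis=0).round(3))
goal((.58,-.25),.30,91)
```

```text
[479 219  24  20 302] 0.17010148556223673 ((599.3719482421875, -315.6732482910156), (28.952482223510742, 29.377519607543945), 24.783960342407227)
[471 269  16  12 156] 0.13659928288063772 ((506.759765625, -297.8948974609375), (22.19651222229004, 22.47784996032715), 79.07057189941406)

[194 140  16  22 246] [[ 0.5   -0.303  0.101]
 [ 0.52  -0.283  0.137]]
[151 147  22  30 506] [[ 0.587 -0.323  0.124]
 [ 0.617 -0.294  0.171]]
shift [ -55.3   91.3 -176.7] turn [ 5.25  0.   -0.  ] jaw now 96.25
```

Call:
send_rows(
  rows=[
    [[-20, 15, -20, 2, 0, 0, 60], [-55, 30, -50, 6, 0, 0, 60], [-55, 45, -80, 10, 0, 0, 60], [-55, 60, -110, 14, 0, 0, 60], [-55, 75, -145, 16, 0, 0, 60], [-55, 90, -176, 16, 0, 0, 60], [-55, 91, -185, 16, 0, 0, 60], [-55, 91, -185, 16, 0, 0, 60]],
  ],
)

```text
clock: 12.6
position: [0.5806, -0.2601, 0.2998]
ee_rot: [-1.081, 1.287, 1.08]
force: [-0.3, -0.1, -0.4]
width: 0.6
```

Run:
```python
from h import *
optics.get_image("wrist");optics.get_image("wrist");optics.get_image("wrist")
st=arm.observe(); print(st["position"],st["dq"].round(3))
im,d,K,T=shot("wrist","wrist8"); P=cloud(d,K,T);hsv=cv2.cvtColor(im,cv2.COLOR_RGB2HSV)
o=(hsv[...,0]<18)&(hsv[...,1]>150)&(abs(P[...,0]-.507)<.03)&(abs(P[...,1]+.297)<.03)
for lo,hi in ((.13,.145),(.128,.15)):
    q=P[(P[...,2]>lo)&(P[...,2]<hi)&(abs(P[...,0]-.507)<.03)&(abs(P[...,1]+.297)<.03)]; print(len(q),cv2.minAreaRect((q[:,:2]*1000).astype(np.float32)),np.median(q[:,2]))
```

```text
[ 0.58201617 -0.2562509   0.29948956] [-0.01  -0.002 -0.001 -0.001  0.002 -0.001  0.003]
1088 ((505.4735412597656, -296.6110534667969), (24.178495407104492, 23.66190528869629), 80.40421295166016) 0.1344798480696457
1104 ((505.4735412597656, -296.6110534667969), (24.178495407104492, 23.66190528869629), 80.40421295166016) 0.13446476258674978
```

View pics/wrist8.png

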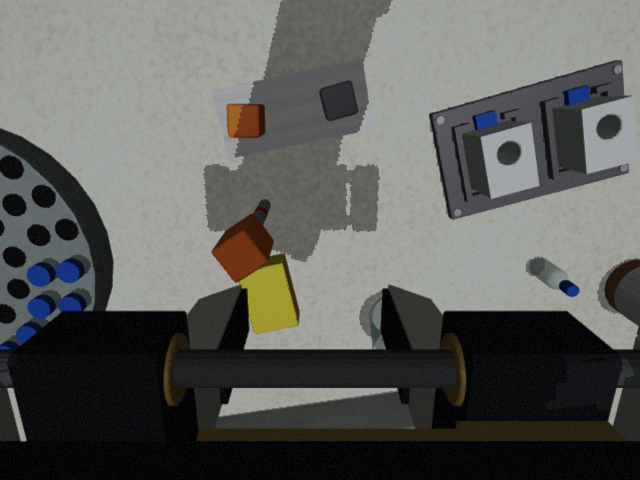

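The target head in the stand is at (245,120). The larger decoy is at (243,245) and the spare at (338,100). Moving above the target.

Run:
```python
from h import *
goal((.5055,-.2966),.18,80.4)
```

```text
shift [119.5  68.7 -52.7] turn [ 0.01  0.06 -0.01] jaw now 80.41
```

Call:
send_rows(
  rows=[
    [[0, 35, -27, 0, 0, 0, 55], [0, 69, -53, 0, 0, 0, 55], [0, 69, -53, 0, 0, 0, 55], [40, 69, -53, 0, 0, 0, 55], [80, 69, -53, 0, 0, 0, 55], [110, 69, -53, 0, 0, 0, 55], [120, 69, -53, 0, 0, 0, 55], [120, 69, -53, 0, 0, 0, 55]],
  ],
)

```text
clock: 13.6
position: [0.5043, -0.2974, 0.1788]
ee_rot: [-1.082, 1.285, 1.086]
force: [0.8, -0.3, 0.9]
width: 0.551
```

Run:
```python
from h import *
optics.get_image("wrist");optics.get_image("wrist");optics.get_image("wrist")
st=arm.observe(); print(st["position"],st["dq"].round(3))
im,d,K,T=shot("wrist","wrist9"); P=cloud(d,K,T)
m=(P[...,2]>.128)&(P[...,2]<.15)&(abs(P[...,0]-.507)<.025)&(abs(P[...,1]+.297)<.025);q=P[m]; print(len(q),cv2.minAreaRect((q[:,:2]*1000).astype(np.float32)),np.median(q[:,2]))
goal((.5055,-.2966),.1,80.4)
```

```text
[ 0.50551272 -0.29905159  0.181453  ] [ 0.002 -0.009  0.003  0.001 -0.001 -0.004  0.002]
2088 ((504.9927978515625, -296.5733642578125), (24.03761100769043, 24.39873695373535), 79.59581756591797) 0.13438444792779453
shift [81.5  0.6  2.6] turn [-0.13 -0.04  0.17] jaw now 80.27
```

View pics/wrist9.png

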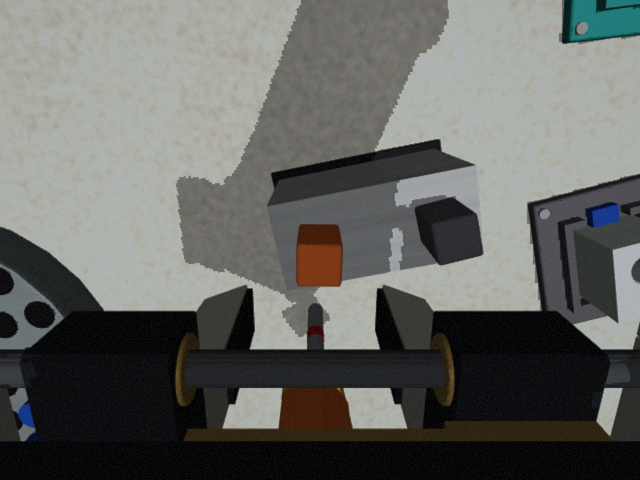

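The head is centred between the jaws (320,255). Descending so the fingertips stay 5 mm above the stand, then closing.

Call:
send_rows(
  rows=[
    [[0, 1, 2.5, 0, 0, 0, 55], [20, 1, 2.5, 0, 0, 0, 55], [45, 1, 2.5, 0, 0, 0, 55], [65, 1, 2.5, 0, 0, 0, 55], [76, 1, 2.5, 0, 0, 0, 55], [80.5, 1, 2.5, 0, 0, 0, 55], [80.5, 1, 2.5, 0, 0, 0, 55], [80.5, 1, 2.5, 0, 0, 0, 55]],
  ],
  grip_force=20,
)

```text
clock: 14.6
position: [0.5043, -0.2965, 0.1002]
ee_rot: [-1.084, 1.284, 1.082]
force: [-0.6, 0.1, 0.2]
width: 0.549
```

Call:
send_rows(
  rows=[
    [[0, 0, 0, 0, 0, 0, 40], [0, 0, 0, 0, 0, 0, 34], [0, 0, 0, 0, 0, 0, 28], [0, 0, 0, 0, 0, 0, 22], [0, 0, 0, 0, 0, 0, 16], [0, 0, 0, 0, 0, 0, 10], [0, 0, 0, 0, 0, 0, 10], [0, 0, 0, 0, 0, 0, 10]],
  ],
)

```text
clock: 15.4
position: [0.5038, -0.2962, 0.0994]
ee_rot: [-1.083, 1.285, 1.083]
force: [-0.3, 1.0, 5.6]
width: 0.259
```

Run:
```python
from h import *
st=arm.observe(); print(st["position"],st["force"],st["width"])
shot("wrist","wrist10")
```

```text
[ 0.50379886 -0.2961681   0.09940632] [-0.29337481  1.03221337  5.60595429] 0.25864915947069633
```

View pics/wrist10.png

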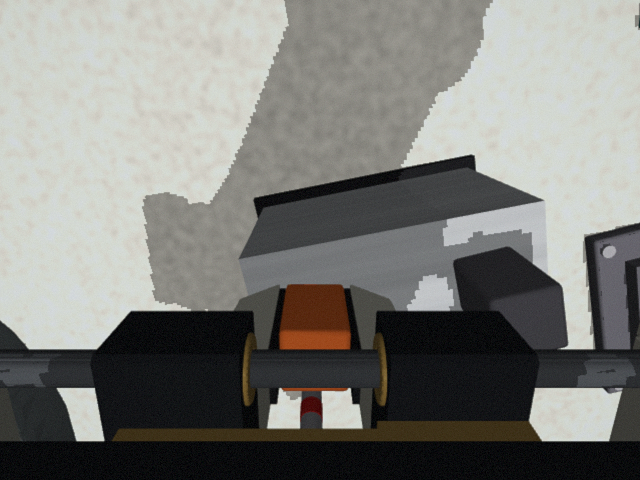

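Gripped (24 mm opening). Lifting straight up.

Call:
send_rows(
  rows=[
    [[-5, 0, 0, 0, 0, 0, 10], [-20, 0, 0, 0, 0, 0, 10], [-45, 0, 0, 0, 0, 0, 10], [-75, 0, 0, 0, 0, 0, 10], [-105, 0, 0, 0, 0, 0, 10], [-135, 0, 0, 0, 0, 0, 10], [-155, 0, 0, 0, 0, 0, 10], [-165, 0, 0, 0, 0, 0, 10]],
  ],
)

```text
clock: 16.25
position: [0.5041, -0.2965, 0.2661]
ee_rot: [-1.084, 1.284, 1.081]
force: [0.1, -1.1, -1.3]
width: 0.262
```

Run:
```python
from h import *
optics.get_image("wrist");optics.get_image("wrist");optics.get_image("wrist");optics.get_image("wrist")
st=arm.observe(); print(st["position"],st["force"],st["width"],st["dq"].round(3))
im,d,K,T=shot("wrist","wrist11"); shot("scene","scene11"); shot("top","top11")
P=cloud(d,K,T);R0=R.from_rotvec(st["ee_rot"]).as_matrix();Q=(P-st["position"])@R0*1000
hsv=cv2.cvtColor(im,cv2.COLOR_RGB2HSV);o=(hsv[...,0]<18)&(hsv[...,1]>150);o[:,:250]=0;o[:,400:]=0;o[:240]=0
print(np.percentile(Q[o],[1,50,99],axis=0).round(1)); 
t=o&(Q[...,0]<-30)
if t.sum()>10: print(cv2.minAreaRect(Q[t][:,1:].astype(np.float32)), np.median(Q[t][:,0]))
s=cv2.imread("pics/scene11.png")[60:240,120:320]; cv2.imwrite("pics/s11c.png",cv2.resize(s,(667,600),interpolation=2))
goal((.5755,-.0728),.26,96.5)
```

```text
[ 0.50322705 -0.29576922  0.26309041] [ 1.32303441 -0.16202374 -1.56841902] 0.2609457856237553 [-0.     0.01  -0.002  0.011  0.001 -0.     0.   ]
[[-103.1  -13.   -11.9]
 [ -28.6   10.1    0. ]
 [  59.8   31.    13.6]]
((33.803855895996094, 1.967787742614746), (95.26124572753906, 30.418352127075195), 2.911641836166382) -34.94237598562928
shift [  2.9 -33.6 232. ] turn [-16.24   0.05  -0.12] jaw now 80.26
```

View pics/wrist11.png

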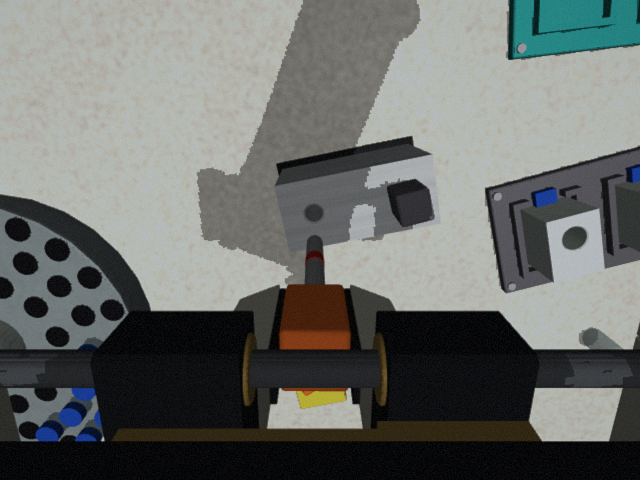

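View pics/s11c.png

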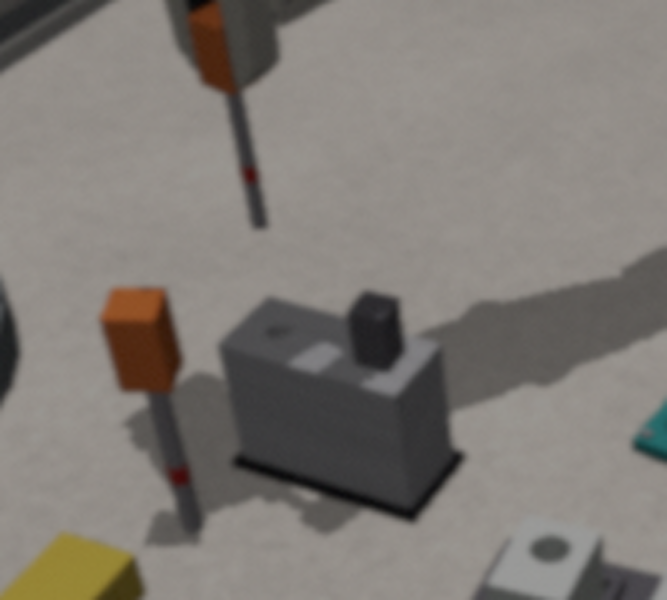

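The probe is out and hanging vertically; band at (315,255) and tip at (315,240) in the wrist view. The spare stayed put. Next I'll measure the rod axis in the tool frame.

Run:
```python
from h import *
st=arm.observe()
im,d,K,T=load("wrist11"); P=cloud(d,K,T);R0=R.from_rotvec(st["ee_rot"]).as_matrix();Q=(P-st["position"])@R0*1000
m=(Q[...,0]>10)&(Q[...,0]<120)&(abs(Q[...,2])<12)&(abs(Q[...,1])<25)
m[:225]=0
for x0 in range(10,110,10):
    q=Q[m&(Q[...,0]>=x0)&(Q[...,0]<x0+10)]
    if len(q): print(x0,len(q),np.percentile(q[:,1],[2,50,98]).round(1),np.percentile(q[:,2],[2,50,98]).round(1), q[:,0].max().round(1))
v,u=np.nonzero(m&(Q[...,0]>20)); print(v.min(),v.max())
for r in range(232,290,4):
    uu=np.nonzero(m[r])[0]; print(r,uu.min() if len(uu) else None,uu.max() if len(uu) else None, Q[r,(uu.min()+uu.max())//2].round(1) if len(uu) else None, im[r,315])
# same in scene
im,d,K,T=load("scene11"); P=cloud(d,K,T);Q=(P-st["position"])@R0*1000
m=(Q[...,0]>-10)&(Q[...,0]<120)&(abs(Q[...,2])<15)&(abs(Q[...,1])<15)
print("scene")
for x0 in range(-10,110,10):
    q=Q[m&(Q[...,0]>=x0)&(Q[...,0]<x0+10)]
    if len(q): print(x0,len(q),q.mean(0).round(1), q[:,0].max().round(1))
```

```text
10 5 [3.  3.1 3.7] [-1.   0.3  1.6] 19.7
20 148 [-0.1  2.6  3.4] [-4.   0.3  4.2] 29.9
30 148 [-0.9  2.5  3.4] [-4.6 -0.2  4.8] 40.0
40 132 [-1.6  2.5  3.4] [-4.8 -0.2  4.9] 50.0
50 137 [-1.8  2.6  3.5] [-5.   0.3  5.1] 60.0
60 95 [-1.1  2.5  3.5] [-4.6 -0.2  4.8] 69.9
70 91 [-1.7  2.5  3.4] [-4.9  0.4  5. ] 79.8
80 75 [-0.4  2.5  3.3] [-4.5 -0.2  4.6] 89.7
90 29 [-0.5  2.4  3.4] [-4.6  0.4  4.4] 94.2
235 283
232 None None None [93 95 98]
236 310 319 [89.6  3.3 -0.2] [41 45 43]
240 307 321 [82.8  3.  -0.2] [42 46 44]
244 307 322 [75.3  3.  -0.2] [47 43 45]
248 307 322 [67.6  3.2 -0.2] [44 42 45]
252 306 323 [60.2  3.4 -0.2] [57 10 12]
256 306 323 [54.4  3.3 -0.2] [68 17 13]
260 306 323 [49.1  3.  -0.2] [47 48 50]
264 305 324 [44.4  2.6 -0.2] [44 46 45]
268 305 323 [38.   3.  -0.2] [48 51 51]
272 305 324 [33.1  2.9 -0.2] [42 44 45]
276 305 324 [27.7  3.  -0.1] [42 45 47]
280 305 324 [23.1  3.  -0.1] [48 46 46]
284 None None None [60 35 24]
288 None None None [65 28  6]
scene
-10 56 [ -5.1 -12.6   3.8] -0.1
0 22 [ 3.  -9.4  5. ] 9.7
10 29 [14.9 -4.2  2.9] 19.7
20 26 [24.9 -4.1  2.6] 29.7
30 29 [35.  -4.   3.2] 39.8
40 22 [44.7 -4.3  3.2] 48.5
50 30 [54.6 -4.4  2.8] 59.8
60 23 [64.7 -3.6  3. ] 69.1
70 28 [74.8 -4.1  3.1] 80.0
80 24 [85.2 -4.2  3.4] 89.6
90 7 [92.2 -4.1  2.5] 93.9
```

Call:
send_rows(
  rows=[
    [[0, -3, 22, -2, 0, 0, 10], [0, -7, 52, -4, 0, 0, 10], [0, -13, 90, -7, 0, 0, 10], [0, -19, 130, -10, 0, 0, 10], [0, -25, 170, -13, 0, 0, 10], [0, -30, 205, -15, 0, 0, 10], [0, -32, 225, -16, 0, 0, 10], [0, -32, 232, -16, 0, 0, 10]],
  ],
)

```text
clock: 17.4
position: [0.5747, -0.07, 0.2636]
ee_rot: [-1.291, 1.154, 1.293]
force: [-0.1, 0.5, -1.2]
width: 0.258
```

```bash
cat > meas.py <<'E'
from h import *
import sys
def meas(fn,settle=4):
    for _ in range(settle): optics.get_image("wrist")
    st=arm.observe(); im,d,K,T=shot("wrist",fn)
    print("pos",st["position"].round(4),"dq",abs(st["dq"]).max().round(3),"F",st["force"].round(1),"w",round(st["width"],3))
    P=cloud(d,K,T);R0=R.from_rotvec(st["ee_rot"]).as_matrix();Q=(P-st["position"])@R0*1000
    m=(Q[...,0]>10)&(Q[...,0]<100)&(abs(Q[...,2])<12)&(abs(Q[...,1])<25)
    m&=P[...,2]>.064
    for a,b in ((15,35),(35,55),(55,75),(75,100)):
        q=Q[m&(Q[...,0]>a)&(Q[...,0]<b)]
        if len(q)>20: print("rod",a,len(q),"y surf",np.percentile(q[:,1],[2,50,98]).round(1),"z",((np.percentile(q[:,2],1)+np.percentile(q[:,2],99))/2).round(2),"xmax",q[:,0].max().round(1))
    # block top
    c=np.array([.5834,-.0719])
    for nm,cc in (("mine",c),("seated",np.array([.5745,.0182]))):
        q=(P[...,2]>.055)&(P[...,2]<.068)&(np.hypot(*(P[...,:2]-cc).transpose(2,0,1))<.042)
        if q.sum()<50: continue
        pts=(P[q][:,:2]*1000).astype(np.float32); r=cv2.minAreaRect(pts); print(nm,q.sum(),np.round(r[0],2),np.round(r[1],1),round(r[2],2),"z",np.median(P[q][:,2]).round(4))
    return im,d,K,T,st
E
python3 - <<'E'
from meas import *
meas("wrist12"); goal((.5739,-.073),.2,96.5)
E
```

```text
pos [ 0.5739 -0.0751  0.2641] dq 0.01 F [-0.7 -0.7 -0.7] w 0.259
rod 15 224 y surf [-0.4  2.8  3.6] z 0.08 xmax 35.0
rod 35 284 y surf [-1.4  2.6  3.6] z 0.03 xmax 54.9
rod 55 196 y surf [-0.9  2.8  3.7] z 0.04 xmax 75.0
rod 75 153 y surf [-0.5  2.6  3.6] z -0.02 xmax 94.7
mine 2989 [583.17 -71.68] [60.4 46.1] 6.69 z 0.0615
seated 3215 [574.54  18.23] [60.8 46.5] 5.71 z 0.0614
shift [64.2 -0.2  2.4] turn [-0.44 -0.06 -0.02] jaw now 96.06
```

View pics/wrist12.png

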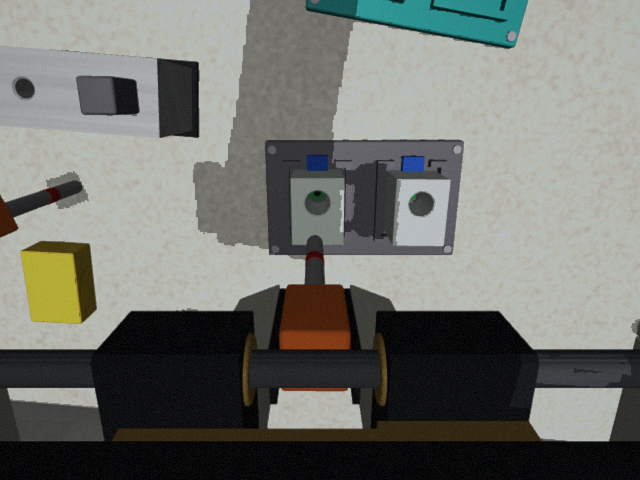

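The rod hangs straight with the bore ahead of it at (317,203). Lowering until the tip is about 15 mm above the block, then comparing again.

Call:
send_rows(
  rows=[
    [[0, 0, 2.5, 0, 0, 0, 10], [15, 0, 2.5, 0, 0, 0, 10], [40, 0, 2.5, 0, 0, 0, 10], [65, 0, 2.5, 0, 0, 0, 10], [80, 0, 2.5, 0, 0, 0, 10], [87, 0, 2.5, 0, 0, 0, 10], [90, 0, 2.5, 0, 0, 0, 10], [90, 0, 2.5, 0, 0, 0, 10]],
  ],
)

```text
clock: 18.45
position: [0.5744, -0.0708, 0.1746]
ee_rot: [-1.289, 1.156, 1.288]
force: [-0.3, -0.1, -1.1]
width: 0.259
```

Run:
```python
from meas import *
im,d,K,T,st=meas("wrist13",6); goal((.5737,-.0728),.12,96.5)
c=im[200:300,250:380]; cv2.imwrite("pics/w13c.png",cv2.resize(c,(780,600),interpolation=2)[:,:,::-1])
im,*_=shot("scene","scene13"); c=im[170:290,240:400]; cv2.imwrite("pics/s13c.png",cv2.resize(c,(800,600),interpolation=2)[:,:,::-1])
im,*_=shot("top","top13"); c=im[190:280,290:410]; cv2.imwrite("pics/t13c.png",cv2.resize(c,(800,600),interpolation=2)[:,:,::-1])
```

```text
pos [ 0.5745 -0.0704  0.1748] dq 0.004 F [-0.3  1.  -1.6] w 0.255
rod 15 225 y surf [-0.1  2.8  3.7] z 0.1 xmax 35.0
rod 35 287 y surf [-1.6  2.6  3.6] z 0.02 xmax 55.0
rod 55 198 y surf [-1.1  2.8  3.9] z 0.06 xmax 74.9
rod 75 155 y surf [-0.5  2.6  3.6] z -0.01 xmax 94.4
mine 4439 [583.16 -71.74] [60.4 46.1] 6.4 z 0.0615
seated 5394 [574.58  18.32] [60.8 47.1] 5.44 z 0.0614
shift [54.6  1.  -2.3] turn [-0.24 -0.    0.04] jaw now 96.26
```

View pics/w13c.png

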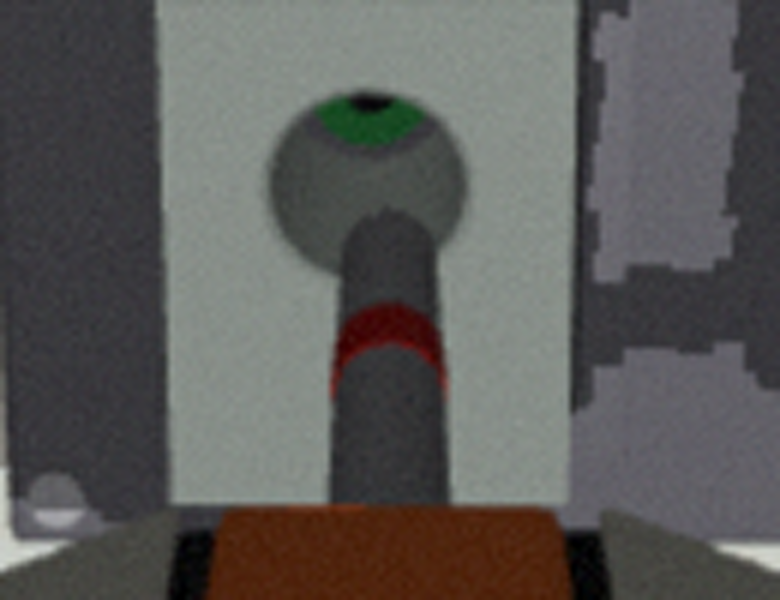

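View pics/s13c.png

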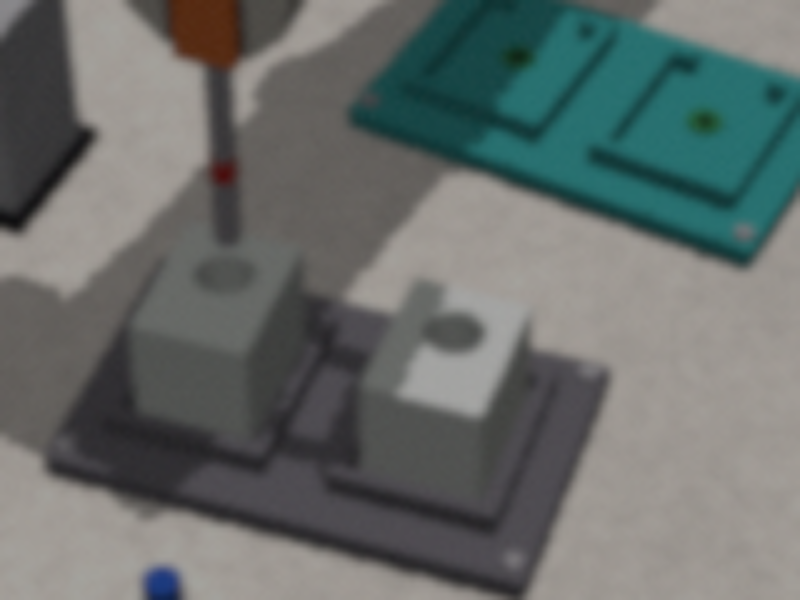

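The rod is about 2 mm to +y of the bore axis, which agrees with the numbers. Correcting at this height first.

Call:
send_rows(
  rows=[
    [[0, 1, -2.3, 0, 0, 0, 10], [0, 1, -2.3, 0, 0, 0, 10], [0, 1, -2.3, 0, 0, 0, 10], [0, 1, -2.3, 0, 0, 0, 10], [0, 1, -2.3, 0, 0, 0, 10], [0, 1, -2.3, 0, 0, 0, 10], [0, 1, -2.3, 0, 0, 0, 10], [0, 1, -2.3, 0, 0, 0, 10]],
  ],
)

```text
clock: 19.7
position: [0.5735, -0.0728, 0.1742]
ee_rot: [-1.289, 1.156, 1.289]
force: [0.0, 0.5, -1.7]
width: 0.26
```

Run:
```python
from meas import *
im,d,K,T,st=meas("wrist14",2)
R0=R.from_rotvec(st["ee_rot"]).as_matrix()
P=cloud(d,K,T)
# bore from hole in top-face mask: unproject circle edge pixels : overlay predicted
a=np.radians(6.4); B=np.array([.58316,-.07174])-.008*np.array([np.cos(a),np.sin(a)]); print("bore",B)
S=6; o=np.array([250,200]); img=cv2.resize(im[200:300,250:380],None,fx=S,fy=S,interpolation=2)[:,:,::-1].copy()
def circ(c,r,z,col):
    for t in np.linspace(0,2*np.pi,90):
        p=proj([c[0]+r*np.cos(t),c[1]+r*np.sin(t),z],K,T); q=((p-o+.5)*S).astype(int); cv2.circle(img,tuple(int(x) for x in q),1,col,-1)
circ(B,.011,.0617,(0,0,255))
tip=st["position"]+R0@np.array([.094,-.0015,0]); print("tip",tip,"err mm",(tip[:2]-B)*1000)
circ(tip[:2],.005,tip[2],(0,255,255))
cv2.imwrite("pics/w14o.png",img)
im2,d2,K2,T2=shot("top","top14")
```

```text
pos [ 0.5735 -0.0728  0.1742] dq 0.002 F [ 0.  -0.4 -0.6] w 0.258
rod 15 223 y surf [-0.2  2.8  3.6] z 0.09 xmax 35.0
rod 35 285 y surf [-1.6  2.6  3.7] z 0.03 xmax 54.8
rod 55 201 y surf [-0.9  2.8  3.7] z 0.04 xmax 74.7
rod 75 153 y surf [-0.8  2.8  3.6] z -0.01 xmax 94.1
mine 4339 [583.01 -71.83] [60.  46.1] 6.4 z 0.0615
seated 5416 [574.67  18.43] [61.  47.2] 5.79 z 0.0614
bore [ 0.57520986 -0.07263175]
tip [ 0.57497817 -0.07264523  0.08021039] err mm [-0.23168346 -0.01347663]
```

View pics/w14o.png

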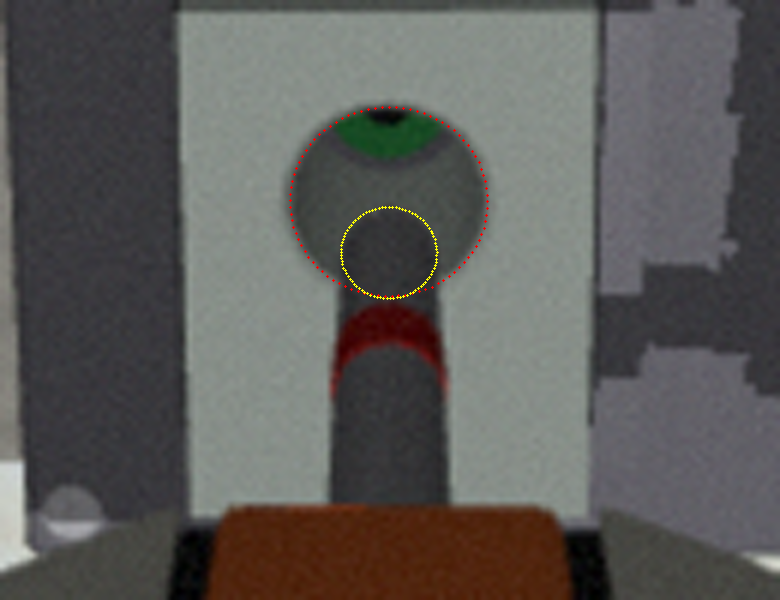

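Both predicted circles sit on the picture: bore rim (red) centred at (389,199) and rod tip (yellow) at (389,252). The error is under 0.3 mm. Lowering slowly by half and rechecking.

Call:
send_rows(
  rows=[
    [[3, 0, 0, 0, 0, 0, 10], [6, 0, 0, 0, 0, 0, 10], [10, 0, 0, 0, 0, 0, 10], [14, 0, 0, 0, 0, 0, 10], [18, 0, 0, 0, 0, 0, 10], [21, 0, 0, 0, 0, 0, 10], [23, 0, 0, 0, 0, 0, 10], [24, 0, 0, 0, 0, 0, 10]],
  ],
)

```text
clock: 20.7
position: [0.5734, -0.0728, 0.15]
ee_rot: [-1.289, 1.156, 1.289]
force: [-1.0, -0.4, -1.1]
width: 0.259
```

```bash
cat >> meas.py <<'E'
def over(fn):
    im,d,K,T,st=meas(fn,2)
    R0=R.from_rotvec(st["ee_rot"]).as_matrix()
    B=np.array([.57515,-.0727]); S=6; o=np.array([250,200]); img=cv2.resize(im[200:300,250:380],None,fx=S,fy=S,interpolation=2)[:,:,::-1].copy()
    def circ(c,r,z,col):
        for t in np.linspace(0,2*np.pi,90):
            p=proj([c[0]+r*np.cos(t),c[1]+r*np.sin(t),z],K,T); q=((p-o+.5)*S).astype(int); cv2.circle(img,tuple(int(x) for x in q),1,col,-1)
    circ(B,.011,.0617,(0,0,255))
    ax=lambda x: st["position"]+R0@np.array([x,-.0015,0])
    tip=ax(.094); print("tip",tip.round(4),"err mm",((tip[:2]-B)*1000).round(2),"band z",ax(.058)[2].round(4))
    s=(st["position"][2]-.0617); p=ax(s); circ(p[:2],.005,.0617,(0,255,255))
    b=ax(.058); circ(b[:2],.005,b[2],(0,255,0))
    cv2.imwrite(f"pics/{fn}o.png",img)
E
python3 -c "
from meas import *
over('wrist15')"
```

```text
pos [ 0.5735 -0.0728  0.1501] dq 0.003 F [-0.1  0.5 -1. ] w 0.26
rod 15 227 y surf [-0.2  2.8  3.6] z 0.09 xmax 35.0
rod 35 288 y surf [-1.4  2.6  3.7] z 0.05 xmax 55.0
rod 55 197 y surf [-1.3  2.8  3.7] z 0.09 xmax 74.8
rod 75 95 y surf [-0.   2.7  3.6] z -0.15 xmax 86.1
mine 4468 [578.45 -72.31] [51.1 46.1] 6.71 z 0.0615
seated 6388 [574.69  18.23] [60.9 47.1] 5.54 z 0.0615
tip [ 0.575  -0.0726  0.0561] err mm [-0.2   0.06] band z 0.0921
```

View pics/wrist15o.png

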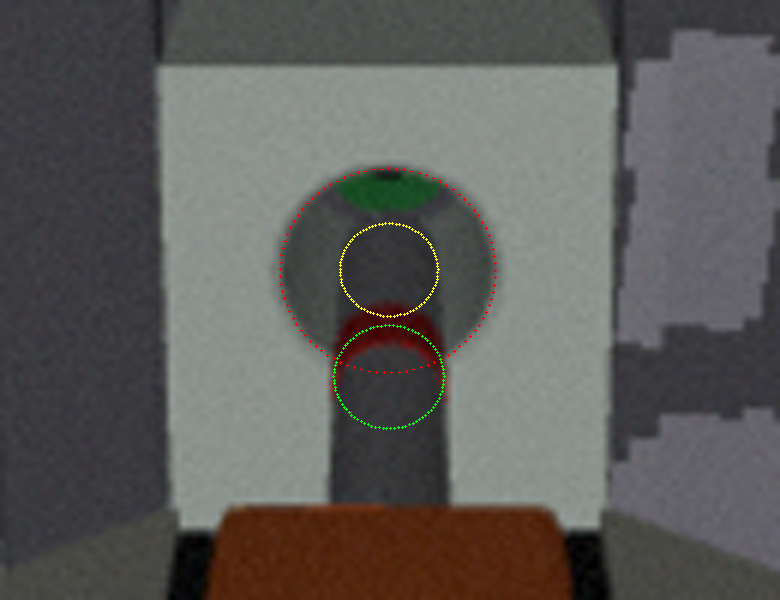

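The rod is inside and concentric with the bore mouth (389,270). Going down the remaining 30 mm.

Call:
send_rows(
  rows=[
    [[4, 0, 0, 0, 0, 0, 10], [8, 0, 0, 0, 0, 0, 10], [13, 0, 0, 0, 0, 0, 10], [18, 0, 0, 0, 0, 0, 10], [23, 0, 0, 0, 0, 0, 10], [27, 0, 0, 0, 0, 0, 10], [29, 0, 0, 0, 0, 0, 10], [30, 0, 0, 0, 0, 0, 10]],
  ],
)

```text
clock: 21.65
position: [0.5734, -0.0728, 0.1199]
ee_rot: [-1.289, 1.156, 1.289]
force: [0.8, 0.2, -1.1]
width: 0.258
```

```bash
python3 -c "
from meas import *
over('wrist16')
im,*_=shot('scene','scene16'); c=im[150:270,240:400]; cv2.imwrite('pics/s16c.png',cv2.resize(c,(800,600),interpolation=2)[:,:,::-1])
"
```

```text
pos [ 0.5735 -0.0728  0.1201] dq 0.005 F [ 0.   0.7 -1.3] w 0.261
rod 15 226 y surf [-0.1  2.8  3.7] z 0.08 xmax 35.0
rod 35 288 y surf [-1.5  2.6  3.6] z 0.05 xmax 55.0
mine 4376 [571.64 -73.03] [37.2 46. ] 6.46 z 0.0615
seated 6815 [573.36  18.24] [58.3 47.1] 5.56 z 0.0614
tip [ 0.575  -0.0726  0.0261] err mm [-0.19  0.08] band z 0.0621
```

View pics/wrist16o.png

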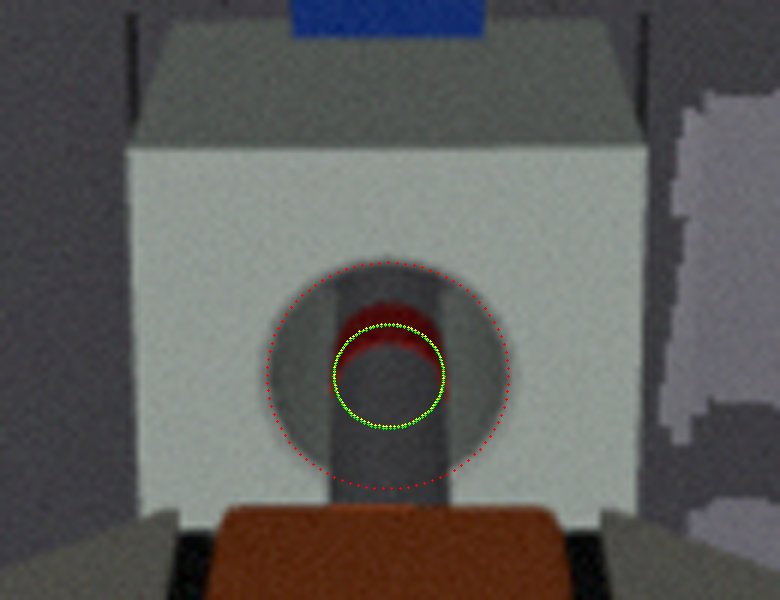

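View pics/s16c.png

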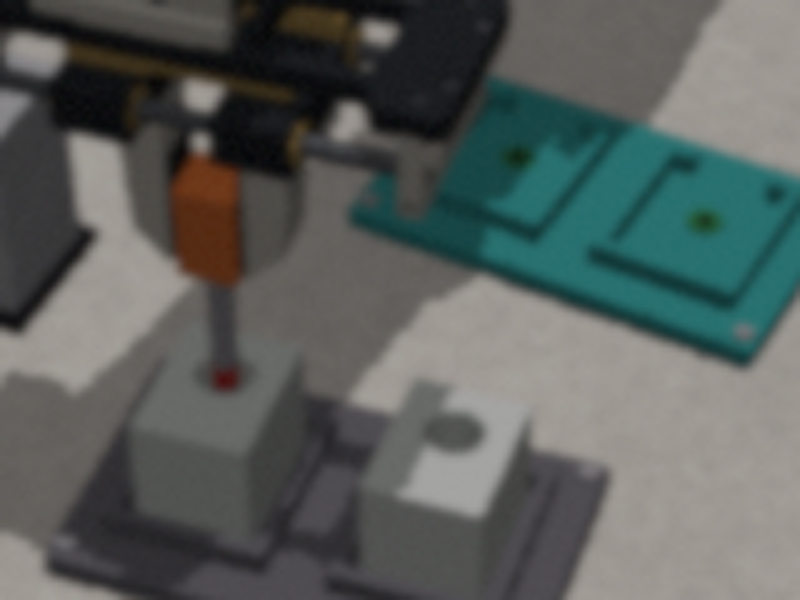

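The band is at bore-mouth level (its middle, row 324, lies on the predicted circle), the rod is concentric in the bore, and the arm is still. Handing in.

```bash
python3 -c "
from h import *
st=arm.observe(); print(abs(st['dq']).max(),st['width'],st['clock']); print(arm.sign_off())"
```

```text
0.00274945947121464 0.260467597525578 21.85
the job is handed in; nothing more can be done
None
```

The guide block is in the empty pocket and released. The orange probe is held upright in its bore with the red band level with the block's top. I handed the job in at 21.85 s; no verdict is reported.

- **Block:** it sits about 1 mm from the pocket centre and flat, with its top at 61.5 mm against a nominal 62 mm. The tab is in the notch, and the seated neighbour did not move.
- **Probe:** the rod axis was about 0.2 mm from the bore centre, and the band centre was at 62.1 mm. It stayed vertical in the gripper, with no contact force seen while lowering.
- **Disagreement:** the fixed top camera and the wrist camera differed by about 4 mm on the loose block's position. I used the wrist camera throughout, and its overlays matched the pictures.
- **Not measured:** apart from the seated block, I did not re-measure the bystanders at the end. The spare probe still stood in its hole in the pictures, and nothing was seen to touch the others.

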